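# Release the blue-capped vials from the gravity feeder

## Robot

A 6-joint arm with a two-finger parallel gripper is mounted at the origin on the work surface. World frame = base frame: x ahead of the robot, y to its left, z up, the work surface at z = 0. Lengths are in m, angles in rad, forces in N, time in s.
With the tool pointing down it reaches from about 0.3 to 0.875 m from the base axis. Payload 6.4 kg.
Tool frame: the origin (TCP) lies midway between the tips of the shut fingers; the grasp point (between the pads) lies 19 mm behind it (ctrl.hold_point_z is the distance from the TCP to the grasp point, in m); z points along the fingers, y is the line along which they close (so a half turn about z gives the same grasp; the last joint's range is limited). The gripper opens to 85 mm and grips with 20 to 120 N. Pads are 22 mm wide; open, the fingers measure 114 mm over their backs; the gripper's body (76 mm by 85 mm) begins 54 mm behind the grasp point. The pads swing forward as they close: fully open they stand 13 mm farther back than shut.
Start: joints at [1.121, 0.181, 1.607, -0, 1.354, -0.206], TCP at [0.139, 0.558, 0.231] pointing down, gripper open.
Joint ranges: [-2.99, 2.99], [-0.89, 2.07], [0.3, 2.58], [-1.14, 4.28], [0, 2.63], [-3.12, 3.12]. Speed limits (rad/s): [2.57, 2.57, 3.01, 3.14, 3.14, 3.14].

## Interface

Orientations are given as a unit quaternion [w, x, y, z].
In Python, from bench import ctrl gives the robot as it stands.
- The arm moves only by the tool carry_out, never from a script. Its argument "plan" is text: rows parted by semicolons, each of 6 numbers parted by spaces: the shift along the tool's x, y, z as a fraction of full scale, then the turn, a rotation vector about the tool's x, y, z as a fraction of full scale. A call has exactly 8 rows; each row shifts and turns the commanded pose from where the row before left it, along the tool's axes as they then stand; what a row does not reach is not made up. Full scale, the value 1, is 40 mm for a shift and 0.1 rad for a turn. A row lasts 1/12 s, in which the tool goes at most 41.7 mm and 7.16 degrees, less where a joint would pass 70% of its speed; a pose out of reach is approached as far as the arm can. A call with a number of a shift or a turn outside -1 to 1 is refused whole. A call with a gripper value outside its range is refused whole. "claw" is the gripper's target within -1 to 1 (shut at 1, half-way at 0, fully open at -1), set as the call begins (left out, the last holds). The fingers move at their own pace and stop on an object; the grip force is fixed at half the most. Time passes only in rows, so rows that do not move let the fingers close, or fill a call up. It gives the time, the measured TCP pose, the force, the opening and the grip force at its end, in the units of the state.
- ctrl.get_obs(): the state, without advancing time (a new reading comes with each control period).
- ctrl.camera(name): name is "scene" or "top" or "wrist"; returns a dict with "pixels" (400x640x3 uint8, red, green, blue), "mtx" (3x3 intrinsics, pixels), "k1" (the pictures are not rectified: a ray, as slopes to the right and down, at radius r is drawn at 1 + k1 r^2 times it, then the intrinsics apply), "R" (3x3) and "t" (3): a world point X has camera coordinates R X + t. Camera axes: x right, y down, z forward; pixel columns grow to the right and rows downward; lengths in m; the calibration is good to about 2 mm. A picture is of the moment at which its call begins. There is no depth.
- ctrl.hand_in(): hands the job in; it is judged then, once.
The state is a dict: "time_s": time; "q": joint angles; "dq": joint speeds; "joint_efforts": joint torques, N m; "eef_pos": TCP position; "eef_rot": TCP orientation; "wrist_force": force on the tool from outside, world axes, zero at the start; "torque": the same for the moment, N m; "opening": opening from 0.0 (shut) to 1.0 (fully open); "grasp_force": force on a finger pad.
Only numpy, scipy, OpenCV 4.12 (cv2) and the standard library are available. Lean on these libraries where they do the work, as an engineer would, in place of code of your own. Each camera call takes 0.05 s, during which the arm holds its last target. There are 200 camera calls.

## Task

Let the three blue-capped vials out of their feeder for the next autoclave load: press the paddle at the feeder's high end all the way down, hold it down until all three vials have rolled under the lifted gate into the trough at the front, then let the paddle come back up so that the gate is shut. Work the feeder by its paddle alone, without touching the gate or any vial, and leave the orange-capped feeder and everything else on the bench alone.

Things in the scene. Friction and masses are not known exactly. Their poses are not given: they have to be found in the camera images.
- blue_feeder: gravity feeder of the blue-capped vials, fixed to the bench, 240 x 110 mm: an ivory lane 64 mm wide with low clear walls falls 10 degrees from its rear end to a front lip. Origin on the bench under its middle; x uphill to the rear, y across, z up. Lip at x -115 mm, gate -14, rocker pivot 25 (75 mm up), lane's end wall 74 (78 mm high), paddle beyond it
- blue_rocker (a joint): tilt of the blue feeder's rocker (rad): 0 at rest (paddle up, gate shut), 0.55 with the paddle at its lower stop (gate fully lifted). Vials pass under the gate from about 0.42. A spring returns it to 0: about 3 N on the paddle starts it, 4.5 N takes it to the stop
- blue_paddle (a point): centre of the top of the blue rocker's paddle (grey, black rubber pad, 40 mm along the lane x 64 mm across), 85 mm behind the pivot; moves with the rocker. At rest 106 mm above the bench, pad rising 21 degrees to the rear; at the stop 46 mm lower, 5 mm farther to the rear, falling 10 degrees. Axes: x rearward, y across, z up, tilted with the ramp
- blue_gate: the blue feeder's gate: steel plate 60 mm wide, 28 mm high, across the lane, carried on the front ends of the rocker's arms, 43 mm from the pivot; origin on the pivot axis, mid-lane
- blue_trough (a point): middle of the blue feeder's trough (lane between lip and gate, 104 mm long), at vial-centre height, x = -76 mm in the feeder's frame. Three vials lying in the trough have their centres at x about -104, -76 and -48 mm, 36 to 46 mm above the bench
- blue_vial1: blue-capped glass sample vial, 28 mm in diameter, 60 mm long, 30 g, lying across the blue feeder's lane, number 1 from the gate at the start (28 mm apart, the first 14 mm uphill of the gate); origin at its centre, y along it towards the cap. It rolls freely down the lane.
- blue_vial2: blue-capped glass sample vial, 28 mm in diameter, 60 mm long, 30 g, lying across the blue feeder's lane, number 2 from the gate at the start (28 mm apart, the first 14 mm uphill of the gate); origin at its centre, y along it towards the cap. It rolls freely down the lane.
- blue_vial3: blue-capped glass sample vial, 28 mm in diameter, 60 mm long, 30 g, lying across the blue feeder's lane, number 3 from the gate at the start (28 mm apart, the first 14 mm uphill of the gate); origin at its centre, y along it towards the cap. It rolls freely down the lane.
- orange_feeder: gravity feeder of the orange-capped vials, fixed to the bench, 240 x 110 mm: an ivory lane 64 mm wide with low clear walls falls 10 degrees from its rear end to a front lip. Origin on the bench under its middle; x uphill to the rear, y across, z up. Lip at x -115 mm, gate -14, rocker pivot 25 (75 mm up), lane's end wall 74 (78 mm high), paddle beyond it
- orange_rocker (a joint): tilt of the orange feeder's rocker (rad): 0 at rest (paddle up, gate shut), 0.55 with the paddle at its lower stop (gate fully lifted). Vials pass under the gate from about 0.42. A spring returns it to 0: about 3 N on the paddle starts it, 4.5 N takes it to the stop
- orange_paddle (a point): centre of the top of the orange rocker's paddle (grey, black rubber pad, 40 mm along the lane x 64 mm across), 85 mm behind the pivot; moves with the rocker. At rest 106 mm above the bench, pad rising 21 degrees to the rear; at the stop 46 mm lower, 5 mm farther to the rear, falling 10 degrees. Axes: x rearward, y across, z up, tilted with the ramp
- orange_gate: the orange feeder's gate: steel plate 60 mm wide, 28 mm high, across the lane, carried on the front ends of the rocker's arms, 43 mm from the pivot; origin on the pivot axis, mid-lane
- orange_trough (a point): middle of the orange feeder's trough (lane between lip and gate, 104 mm long), at vial-centre height, x = -76 mm in the feeder's frame. Three vials lying in the trough have their centres at x about -104, -76 and -48 mm, 36 to 46 mm above the bench
- orange_vial1: orange-capped glass sample vial, 28 mm in diameter, 60 mm long, 30 g, lying across the orange feeder's lane, number 1 from the gate at the start (28 mm apart, the first 14 mm uphill of the gate); origin at its centre, y along it towards the cap. It rolls freely down the lane.
- orange_vial2: orange-capped glass sample vial, 28 mm in diameter, 60 mm long, 30 g, lying across the orange feeder's lane, number 2 from the gate at the start (28 mm apart, the first 14 mm uphill of the gate); origin at its centre, y along it towards the cap. It rolls freely down the lane.
- orange_vial3: orange-capped glass sample vial, 28 mm in diameter, 60 mm long, 30 g, lying across the orange feeder's lane, number 3 from the gate at the start (28 mm apart, the first 14 mm uphill of the gate); origin at its centre, y along it towards the cap. It rolls freely down the lane.
- tube_rack: ivory rack of test tubes, 100 x 200 mm, 95 mm high; loose bystander, origin under its centre
- beaker: glass beaker with coloured pipettes, 80 mm wide, 215 mm high; loose bystander, origin under its centre
- amber_bottle: amber reagent bottle, 68 mm wide, 150 mm high; loose bystander, origin under its centre
- wash_bottle: white wash bottle with a red cap and spout, 66 mm wide, 190 mm high; loose bystander, origin under its centre
- petri_dishes: two stacked petri dishes, 94 mm wide, 30 mm high; loose bystander, origin under their centre
- scoop: lab scoop with a green handle lying flat, 170 mm long; loose bystander, origin under its middle
- tip_box: blue box of pipette tips with a clear lid, 85 x 120 mm, 75 mm high; loose bystander, origin under its centre
Not all that is in view belongs to the job. What is shaped like the blue_vial2 but turquoise is not meant.

How it is judged:
By the outcome, as a careful person would: the job done as asked, in the order asked, and still so for the second after the job is handed in, with the robot touching nothing.
It also fails if it takes over 32 s, if anything falls off the work surface, if the arm or the gripper's body presses on something with over 40 N, if the wrist force passes 120 N, or if a joint passes its speed limit or range.

## Working session

There is one attempt and no reset: what is moved stays moved. The work goes in short steps, Python scripts to look and compute and a tool call to move; the robot and the scene stay as the last step left them, time stands still between calls to the robot, and variables do not carry over. Pictures are saved under pics/ and viewed, at most 10 in all, crops included, and the job is handed in when it is done.

Besides the shell and the picture viewer there is one more tool, called after "Call:" as name(argument=value, ...) on one line, values as JSON. carry_out: Moves the arm, as the interface text tells. Shift numbers are shares of 40 mm and turn numbers shares of 0.1 rad, none past 1 either way. Its arguments: {"type":"object","properties":{"plan":{"type":"string"},"claw":{"type":"number"}},"required":["plan"]}

```bash
mkdir -p pics
python3 - <<'E'
from bench import ctrl
import cv2,numpy as np
for n in("scene","top"):
    c=ctrl.camera(n); cv2.imwrite(f"pics/{n}0.png",c["pixels"][...,::-1]); np.savez(f"{n}0.npz",**c)
o=ctrl.get_obs(); print(o["time_s"],o["eef_pos"],o["eef_rot"],o["wrist_force"])
E
```

```text
0.1 [0.13855541 0.55752238 0.2304441 ] [-2.65420787e-04  1.21603032e-01  9.92578462e-01 -7.93699256e-04] [ 0.31486345  0.25942323 -0.47207437]
```

View pics/scene0.png

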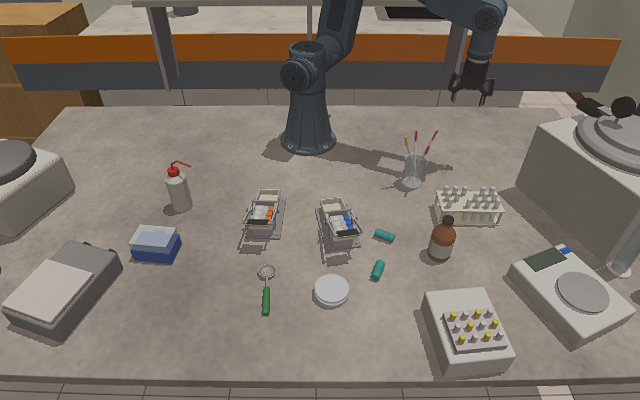

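View pics/top0.png

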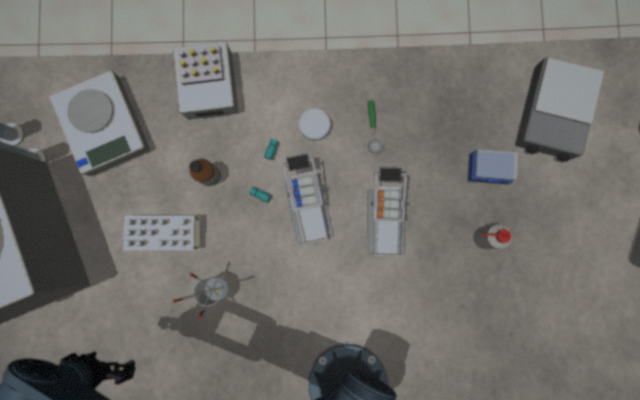

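The scene view shows the blue-capped feeder at (340,222) and the orange one at (263,215). In the top view the blue feeder's black paddle is at (299,162) with blue caps at (297,192), and the orange feeder's paddle is at (390,174). Turquoise loose vials, which are not meant, lie at (260,194) and (272,149). The feeder with the dark-blue caps inside its lane is the right one. I'll confirm it in a crop and measure.

```bash
cat > h.py <<'E'
import numpy as np,cv2
def cast(c,px,z):
    K=c["mtx"]; k=float(c["k1"]); R=c["R"]; t=c["t"]
    p=cv2.undistortPoints(np.array([[px]],float),K,np.array([k,0,0,0,0.]))[0,0]
    o=-R.T@t; d=R.T@np.array([p[0],p[1],1]); return o+d*(z-o[2])/d[2]
E
python3 - <<'E'
from h import *
c=dict(np.load("top0.npz")); im=c["pixels"]
cv2.imwrite("pics/crop0.png",cv2.resize(im[130:260,235:425][...,::-1],None,fx=4,fy=4,interpolation=2))
hsv=cv2.cvtColor(im,cv2.COLOR_RGB2HSV)
def rep(name,m,x0,x1,y0,y1,z):
    s=np.zeros_like(m); s[y0:y1,x0:x1]=m[y0:y1,x0:x1]
    n,l,st,ce=cv2.connectedComponentsWithStats(s.astype(np.uint8))
    for i in range(1,n):
        if st[i,4]>15: 
            r=cv2.minAreaRect(np.argwhere(l==i)[:,::-1].astype(np.float32))
            print(name,ce[i].round(1),st[i],[np.round(v,1) for v in r],cast(c,ce[i],z).round(4))
rep("pad",(im.max(2)<50),280,330,145,185,.106)
rep("opad",(im.max(2)<50),370,415,160,190,.106)
rep("cap",(hsv[...,0]>105)&(hsv[...,0]<125)&(hsv[...,1]>130),280,330,170,220,.065)
E
```

```text
pad [297.9 162.1] [289 156  19  13 172] [array([297.9, 162.1]), array([10.4, 17.5]), np.float64(78.7)] [0.6293 0.1243 0.106 ]
opad [390.3 174.4] [381 169  19  11 175] [array([390., 174.]), array([10., 18.]), np.float64(90.0)] [ 0.587  -0.1332  0.106 ]
cap [294.6 183. ] [293 180   4   7  24] [array([294.5, 183. ]), array([6., 3.]), np.float64(90.0)] [0.5767 0.1378 0.065 ]
cap [296.5 193. ] [295 190   4   7  26] [array([296.5, 193. ]), array([6., 3.]), np.float64(90.0)] [0.5475 0.1329 0.065 ]
cap [298.4 201.9] [297 199   4   7  25] [array([298.5, 202. ]), array([6., 3.]), np.float64(90.0)] [0.5216 0.1278 0.065 ]
```

View pics/crop0.png

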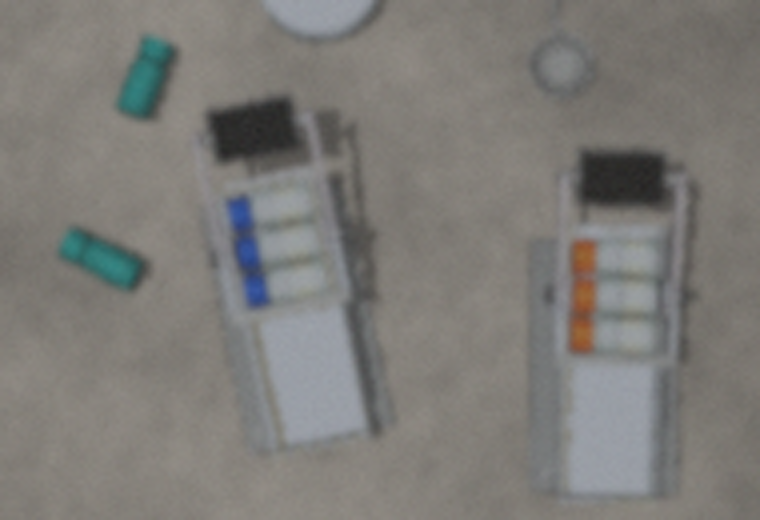

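The crop confirms it: the blue caps at about (250,250) in the crop lie in the left feeder's lane, its pad is at (252,128), and the turquoise vials lie loose on the bench. The pad centre is at about (0.629, 0.124, 0.106) and uphill points along (0.984, 0.178). I'll shut the gripper, rise over the beaker and move across.

Call:
carry_out(plan="0 0 -0.9 0 0 0;0 0 -0.9 0 0 0;-0.8 -0.415 0 0 0 0;-0.8 -0.415 0 0 0 0;-0.8 -0.415 0 0 0 0;-0.8 -0.415 0 0 0 0;-0.8 -0.415 0 0 0 0;-0.8 -0.415 0 0 0 0", claw=1)

```text
time_s: 0.77
eef_pos: [0.3018, 0.4136, 0.303]
eef_rot: [-0.0, 0.121, 0.993, -0.0]
wrist_force: [0.4, 0.8, 0.4]
opening: 0.001
grasp_force: 0.0
```

Call:
carry_out(plan="-0.8 -0.415 0 0 0 0;-0.8 -0.415 0 0 0 0;-0.8 -0.415 0 0 0 0;-0.8 -0.415 0 0 0 0;-0.8 -0.415 0 0 0 0;-0.8 -0.415 0 0 0 0;-0.8 -0.415 0 0 0 0;-0.8 -0.415 0 0 0 0")

```text
time_s: 1.43
eef_pos: [0.5183, 0.2228, 0.3029]
eef_rot: [-0.0, 0.122, 0.993, -0.0]
wrist_force: [-0.8, 0.7, 1.3]
opening: 0.004
grasp_force: 0.0
```

Call:
carry_out(plan="-0.84 -0.42 0 0 0 0;-0.84 -0.42 0 0 0 0;-0.84 -0.42 0 0 0 0;-0.84 -0.42 0 0 0 0;0 0 0.9 0 0 0;0 0 0.9 0 0 0;0 0 0.9 0 0 0;0 0 0.9 0 0 0")

```text
time_s: 2.1
eef_pos: [0.6313, 0.1262, 0.1572]
eef_rot: [-0.0, 0.122, 0.993, -0.0]
wrist_force: [0.4, -0.2, -0.0]
opening: 0.001
grasp_force: 0.0
```

Run:
```python
from bench import ctrl
import cv2,numpy as np
a=ctrl.camera("scene"); b=ctrl.camera("wrist")
cv2.imwrite("pics/s1.png",np.hstack([cv2.resize(a["pixels"][150:270,220:380][...,::-1],(400,300),interpolation=2),cv2.resize(b["pixels"][...,::-1],(400,300))]))
print(ctrl.get_obs()["eef_pos"])
```

```text
[0.62635786 0.12635585 0.15124191]
```

View pics/s1.png

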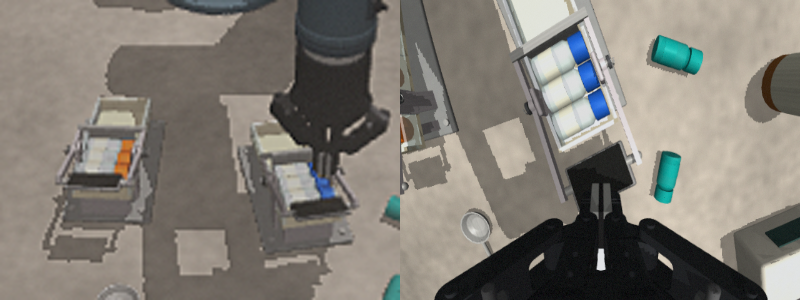

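The fingers hang over the blue feeder's pad: in the wrist half the pad is at about (600,168) and the fingertips at (600,185). I'll cast the pad from the wrist view for a finer fix.

Run:
```python
from bench import ctrl
from h import *
for i in range(3):
    b=ctrl.camera("wrist"); o=ctrl.get_obs(); print(o["time_s"],o["eef_pos"].round(4),np.round(o["wrist_force"],1))
# pad corners seen in the view: left, top, right, bottom-right (full-res pixels)
for p in [(570,164),(590,142),(636,155),(625,188)]:
    q=((p[0]-400)*1.6,p[1]*4/3); print(q,cast(b,q,.106).round(4))
```

```text
2.25 [0.6289 0.1266 0.1556] [ 0.8 -0.4  1. ]
2.3 [0.6312 0.1267 0.1591] [0.4 0.7 0.1]
2.35 [0.6328 0.1268 0.1613] [-0.2 -1.1  0.6]
(272.0, 218.66666666666666) [0.6206 0.0963 0.106 ]
(304.0, 189.33333333333334) [0.6068 0.1213 0.106 ]
(377.6, 206.66666666666666) [0.629  0.1636 0.106 ]
(360.0, 250.66666666666666) [0.6563 0.1464 0.106 ]
```

Call:
carry_out(plan="0 0 0.5 0 0 0;0 0 0.5 0 0 0;0 0 0.2 0 0 0;-0.02 0.01 0.2 0 0 0;-0.02 0.01 0.2 0 0 0;-0.02 0.01 0.2 0 0 0;-0.02 0.01 0.2 0 0 0;0 0 0.1 0 0 0")

```text
time_s: 3.02
eef_pos: [0.636, 0.1275, 0.0752]
eef_rot: [0.001, 0.122, 0.993, 0.0]
wrist_force: [2.1, 0.3, 4.3]
opening: 0.003
grasp_force: 1.7
```

Call:
carry_out(plan="-0.02 0.01 0.1 0 0 0;0 0 0.1 0 0 0;0 0 0.05 0 0 0;0 0 0 0 0 0;0 0 0 0 0 0;0 0 0 0 0 0;0 0 0 0 0 0;0 0 0 0 0 0")

```text
time_s: 3.68
eef_pos: [0.6358, 0.1276, 0.0654]
eef_rot: [-0.0, 0.122, 0.993, -0.0]
wrist_force: [-2.4, -1.9, 4.7]
opening: -0.0
grasp_force: 1.9
```

Call:
carry_out(plan="0 0 0.05 0 0 0;0 0 0.05 0 0 0;0 0 0.03 0 0 0;0 0 0 0 0 0;0 0 0 0 0 0;0 0 0 0 0 0;0 0 0 0 0 0;0 0 0 0 0 0")

```text
time_s: 4.35
eef_pos: [0.6361, 0.1277, 0.0608]
eef_rot: [0.0, 0.122, 0.993, -0.0]
wrist_force: [-4.4, -1.0, 9.6]
opening: -0.002
grasp_force: 4.4
```

Run:
```python
from bench import ctrl
import cv2,numpy as np
a=ctrl.camera("scene"); b=ctrl.camera("wrist");t=ctrl.camera("top")
cv2.imwrite("pics/s2.png",np.hstack([cv2.resize(a["pixels"][170:260,290:380][...,::-1],(266,300),interpolation=2),cv2.resize(b["pixels"][:280,100:380][...,::-1],(266,300)),cv2.resize(t["pixels"][140:250,260:350][...,::-1],(266,300))]))
o=ctrl.get_obs();print(o["eef_pos"],o["wrist_force"])
```

```text
[0.63609102 0.12772424 0.06078364] [-4.13966657 -0.62170952  9.8345652 ]
```

View pics/s2.png

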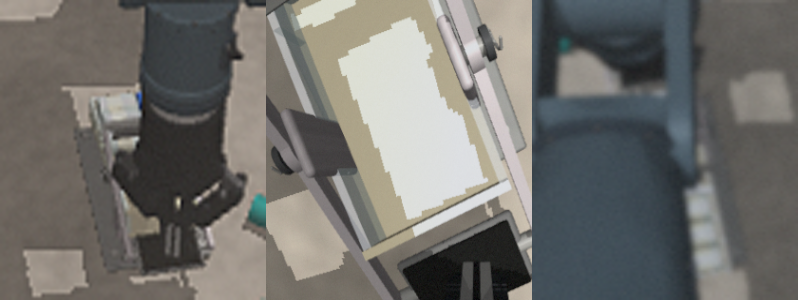

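The stop is reached: the force rose to 9.8 N. The wrist part shows the lane empty uphill of the gate, and the top part shows three vials stacked towards the lip at (705,200–255). I'll hold a little longer, then ease the paddle up slowly.

Call:
carry_out(plan="0 0 0 0 0 0;0 0 0 0 0 0;0 0 0 0 0 0;0 0 0 0 0 0;0 0 0 0 0 0;0 0 0 0 0 0;0 0 -0.1 0 0 0;0 0 -0.1 0 0 0")

```text
time_s: 5.17
eef_pos: [0.6367, 0.1278, 0.0683]
eef_rot: [0.001, 0.122, 0.993, 0.0]
wrist_force: [1.4, -1.0, 3.1]
opening: 0.005
grasp_force: 1.7
```

Call:
carry_out(plan="0 0 -0.15 0 0 0;0 0 -0.15 0 0 0;0 0 -0.15 0 0 0;0 0 -0.15 0 0 0;0 0 -0.15 0 0 0;0 0 -0.15 0 0 0;0 0 -0.15 0 0 0;0 0 -0.15 0 0 0")

```text
time_s: 5.83
eef_pos: [0.6357, 0.1277, 0.1163]
eef_rot: [-0.0, 0.122, 0.993, 0.0]
wrist_force: [0.4, 0.7, 1.0]
opening: 0.003
grasp_force: 0.0
```

Call:
carry_out(plan="0 0 -0.3 0 0 0;0 0 -0.5 0 0 0;0 0 -0.8 0 0 0;0 0 -0.8 0 0 0;0 0 -0.8 0 0 0;0 0 -0.8 0 0 0;0 0 -0.5 0 0 0;0 0 0 0 0 0")

```text
time_s: 6.5
eef_pos: [0.6386, 0.1278, 0.3038]
eef_rot: [0.006, 0.122, 0.993, 0.001]
wrist_force: [0.9, 0.3, 0.7]
opening: 0.002
grasp_force: 0.0
```

Call:
carry_out(plan="0.7 0.5 0 0 0 0;0.7 0.5 0 0 0 0;0.7 0.5 0 0 0 0;0.7 0.5 0 0 0 0;0.7 0.5 0 0 0 0;0 0 0 0 0 0;0 0 0 0 0 0;0 0 0 0 0 0")

```text
time_s: 7.17
eef_pos: [0.5244, 0.2584, 0.296]
eef_rot: [0.0, 0.121, 0.993, -0.0]
wrist_force: [-0.7, 0.2, -0.6]
opening: 0.001
grasp_force: 0.0
```

Run:
```python
from bench import ctrl
import cv2,numpy as np
a=ctrl.camera("scene"); b=ctrl.camera("wrist");t=ctrl.camera("top")
cv2.imwrite("pics/s3.png",np.hstack([cv2.resize(a["pixels"][170:260,230:380][...,::-1],(266,300),interpolation=2),cv2.resize(b["pixels"][...,::-1],(266,300)),cv2.resize(t["pixels"][140:250,260:350][...,::-1],(266,300))]))
o=ctrl.get_obs();print(o["time_s"],o["eef_pos"],o["wrist_force"])
```

```text
7.3167 [0.52504441 0.25749784 0.2958483 ] [ 0.26428183 -0.13298826  0.71912758]
```

View pics/s3.png

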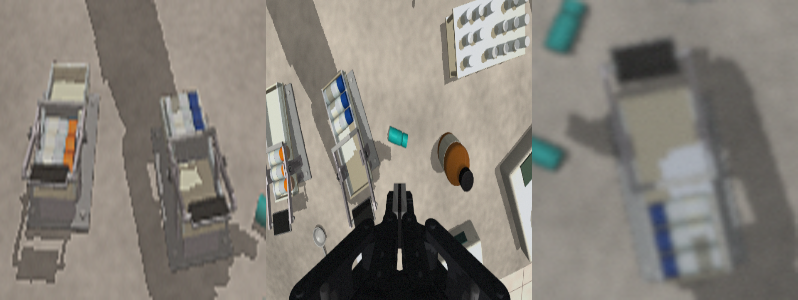

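All three blue vials lie in the trough (top part, caps at (660,210–265)). The pad is back at (645,60), which is its rest pixel of about (298,162), and the orange feeder is unchanged. Handing in.

```bash
python3 -c "
from bench import ctrl
print(ctrl.hand_in())"
```

```text
the job is handed in; nothing more can be done
None
```

The three blue-capped vials are in the trough, the paddle is back up at its rest position with the gate shut, the orange feeder was left alone, and the job is handed in (finished at about 7.3 s of the 32 s limit).

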